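Slide the specimen tray across the gap into the bay

ROBOT

A 7-joint arm with a two-finger parallel gripper is mounted at the origin on a cart in front of the work surface, level with it; the furniture and walls round the work are solid. World frame = base frame: x ahead of the robot, y to its left, z up, the work surface at z = 0. Lengths are in m, angles in rad, forces in N, time in s.
With the tool pointing down it reaches from about 0.4 to 0.875 m from the base axis. Payload 19.3 kg.
Tool frame: the origin (TCP) lies on the centre line of the jaws, within the pads' length; the fingertips stand 8 mm ahead of it and the grasp point (between the pads) lies 11 mm behind it; z points along the fingers, y is the line along which they close (so a half turn about z gives the same grasp; the last joint's range is limited). The gripper opens to 85 mm and grips with 20 to 120 N. Pads are 22 mm wide; open, the fingers measure 114 mm over their backs; the gripper's body (76 mm by 85 mm) begins 54 mm behind the grasp point. The pads swing forward as they close: fully open they stand 13 mm farther back than shut.
Start: joints at [-1.18, 0.521, -0.036, 1.599, 0.021, 1.021, -0.113], TCP at [0.278, 0.56, 0.239] pointing down, gripper open.
Joint ranges: [-2.91, 2.91], [-0.3, 2.13], [-1.5, 1.42], [0.17, 2.43], [-1.26, 4.41], [0.16, 1.93], [-2.52, 2.52]. Speed limits (rad/s): [1.89, 1.89, 2.39, 2.39, 3.01, 3.01, 3.01].

INTERFACE

Orientations are given as [roll, pitch, yaw] about the fixed x, y, z axes, in that order (R = Rz(yaw) Ry(pitch) Rx(roll)).
In Python, from workcell import status, grab_frame, camera_params, bot, search_frame, silhouettes gives the robot as it stands.
- The arm moves only by the shell command python3 -m creep 'ROWS' [FORCE]. ROWS is JSON, a list of rows, each a list of 5 numbers: the shift along the tool's x, y, z in units of 60 mm (1.0 is 60 mm), then the turn about the tool's z in units of 8 degrees (1.0 is 8 degrees), then the opening, from 0 (shut) to 1 (fully open). In form: [[x, y, z, twist, hand], ...]. A call has 1 to 5 rows; each row is the pose to reach, as a shift and turn from the pose commanded when the call began, along the tool's axes at that moment; what a row does not reach only later rows make up. A row lasts 1/8 s, in which the tool goes at most 62.5 mm and 10.7 degrees, less where a joint would pass 70% of its speed; a pose out of reach is approached as far as the arm can. A call with a gripper value outside its range is refused whole. The fingers move at their own pace and stop on an object; FORCE is the grip in N (left out, the last holds). Time passes only in rows, so rows that repeat a pose let the fingers close. It gives the time, the measured TCP pose, the force, the opening and the grip force at its end, in the units of the state.
- status.observe(): the state, without advancing time (a new reading comes with each control period).
- grab_frame(name): name is "side" or "top"; returns the picture (384x512x3 uint8, blue, green, red); there is no depth.
- camera_params(name): a dict with "K" (3x3 intrinsics, pixels), "rvec" (rotation vector, rad) and "tvec" (3), from world to camera coordinates, as OpenCV has them. Camera axes: x right, y down, z forward; pixel columns grow to the right and rows downward; lengths in m; the calibration is good to about 2 mm. A picture is of the moment at which its call begins. camera_params takes no time and is no camera call.
- bot.job_done(): hands the job in; it is judged then, once.
Trained networks look in the newest picture that a camera, given by its name, has taken for a name from the list of things; names that differ only in an ending like _2 or _b are one class to them, and where a whole thing is asked for, a point or a joint stands for the part that bears it (a point fixed in the world has none). Each returns a list of dicts, best first, with "p" (0 to 1); they miss things now and then, are a little off and sometimes report something else, mostly with a low value. They report only what shows in the picture. A call takes as long as a camera call. They do not tell look-alikes from the thing itself.
- search_frame(camera, name): "extent" ([left, top, right, bottom] as shares, 0 to 1, of the picture: columns of its width, rows of its height, round what is visible of it).
- silhouettes(camera, name): "mask" (384x512 bool, what is visible of it) and "extent" ([left, top, right, bottom] as shares, 0 to 1, of the picture: columns of its width, rows of its height, round what is visible of it).
The state is a dict: "clock": time; "qpos": joint angles; "qd": joint speeds; "joint_efforts": joint torques, N m; "position": TCP position; "tool_rot": TCP orientation; "force": force on the tool from outside, world axes, zero at the start; "moment": the same for the moment, N m; "grip_width": finger opening in m; "finger_force": force on a finger pad.
Only numpy, scipy, OpenCV 4.12 (cv2) and the standard library are available. Lean on these libraries where they do the work, as an engineer would, in place of code of your own. Each camera call takes 0.05 s, during which the arm holds its last target. There are 200 camera calls.

TASK

Take the specimen tray by its orange grip plate and slide it off the loading stand, across the open gap and into the blue-railed receiving bay, holding it level so that its heavy front does not sag into the gap; keep it sliding on the decks rather than carrying it. Press it home against the rubber bumper with about 10 N for half a second, without forcing anything (always under 25 N), then let go so that it stays resting against the bumper with the crystal in it. Leave the other things where they are.

Things in the scene. Friction and masses are not known exactly. Their poses are not given: they have to be found in the camera images.
- tray: grey open specimen tray, 90 (x) by 180 (y) mm, walls 18 mm high, about 0.22 kg, with an orange upright grip plate at its rear (+y) end. Origin: centre of its underside; -y is its front, which goes first; z up. It slides on two steel runners, turned up 3 mm over the front 20 mm. Loaded with the crystal, it balances about 65 mm behind its front edge.
- tray_grip (a point): centre of the orange grip plate at the height to grip: 83 mm behind (+y of) the tray's origin and 45 mm above its underside. The plate is 12 mm thick along tray y, 40 mm wide along tray x, and its top is 62 mm above the tray's underside; 60 mm of the tray in front of it is empty above 18 mm.
- crystal: blue crystal specimen, 57x60x41 mm, about 0.28 kg, loose in the tray's front compartment, 52 mm ahead (-y) of the tray's origin; origin at the centre of its underside.
- stand: fixed aluminium loading stand, 100 (x) by 190 (y) mm, smooth deck 45 mm above the table. Origin: centre of its footprint on the table. The tray starts on it, facing its -y end; behind its rear end (+y) is open.
- bay: fixed receiving bay beyond the stand's -y end, across an open gap of 80 to 88 mm, more than the tray's front can overhang on its own. Deck 125 (x) by 200 (y) mm, also 45 mm high; origin: centre of its footprint; same axes as the stand, up to 3 mm sideways and 0.02 rad off its line. The tray, fully in, has its origin near the bay's (0 to 12 mm towards the entry).
- bay_entry (a point): middle of the bay's entry edge at deck height, 100 mm along bay +y from its origin. The deck's first 14 mm are a lead-in that slopes 4 mm down to the entry. Blue side rails 95 mm apart, flared over the first 40 mm, guide the 90 mm tray; lips on them, 26 mm above the deck and 79 mm apart, start 35 mm inside the entry and keep the tray's rim from being lifted.
- back_stop: fixed dark bracket behind the bay, 125 mm along bay -y from the bay's origin (origin: foot of its upright plate), same axes. A black rubber bumper, 18 mm across, points from it to the entry (+y), 10 mm above deck height. It sits on a screw whose setting is not measured: its face stands 35 to 47 mm in front of the origin; find it by touch.
- stop_axis (a point): point on the bumper's axis at the bracket's plate (y = 0 of the bracket), 55 mm above the table. The bumper gives way on a spring of 1.8 N/mm with a damper (150 N s/m) for 10 mm, then is rigid; when the tray is let go it pushes the tray back slowly a few mm and stays touching it.
- torch: black torch with a green ring, 104 mm long, loose on the table; origin at the centre of its underside. Bystander.
- orange_tape: roll of orange tape, 52 mm across, loose on the table; origin at the centre of its underside. Bystander.
- pink_tape: roll of pink tape, 52 mm across, loose on the table; origin at the centre of its underside. Bystander.
- charger: black charger block, 42x62x30 mm, loose on the table; origin at the centre of its underside. Bystander.
Not all that is in view belongs to the job. Of the things shaped like the crystal, the blue one is meant.

How it is judged:
By the outcome, as a careful person would: the job done as asked, in the order asked, and still so for the second after the job is handed in, with the robot touching nothing.
It also fails if it takes over 72 s, if anything falls off the work surface, if the arm or the gripper's body presses on something with over 40 N, if the wrist force passes 120 N, or if a joint passes its speed limit or range.

## Working session

There is one attempt and no reset: what is moved stays moved. The work goes in short steps, Python scripts to look and compute and a shell command to move; the robot and the scene stay as the last step left them, time stands still between calls to the robot, and variables do not carry over. Pictures are saved under pics/ and viewed, at most 10 in all, crops included, and the job is handed in when it is done.

```bash
mkdir -p pics; ls; python3 - <<'E'
from workcell import status, grab_frame, camera_params, search_frame
import cv2,numpy as np
s=status.observe();print({k:np.round(v,3).tolist() for k,v in s.items()})
for c in("side","top"):
    cv2.imwrite(f"pics/{c}0.png",grab_frame(c))
    p=camera_params(c);print(c,{k:np.round(v,3).tolist() for k,v in p.items()})
    for n in("tray","tray_grip","crystal","stand","bay","back_stop"):
        print(n,[(np.round(np.array(d["extent"])*[512,384,512,384],0).tolist(),round(d["p"],2)) for d in search_frame(c,n)])
E
```

```text
pics
{'clock': 0.0, 'qpos': [-1.18, 0.522, -0.036, 1.6, 0.021, 1.021, -0.113], 'qd': [-0.002, 0.0, -0.0, 0.001, -0.001, -0.0, 0.0], 'joint_efforts': [0.001, -92.709, 1.98, -36.993, 0.018, 0.008, 0.0], 'position': [0.278, 0.56, 0.239], 'tool_rot': [-3.14, 0.0, 2.681], 'force': [0.206, -0.875, 1.407], 'moment': [-0.013, -0.002, -0.027], 'finger_force': 0.0, 'grip_width': 0.085}
side {'K': [[375.486, 0.0, 254.119], [0.0, 375.486, 186.601], [0.0, 0.0, 1.0]], 'rvec': [2.185, -0.68, 0.304], 'tvec': [-0.492, 0.184, 1.185]}
tray [([203.0, 168.0, 253.0, 215.0], 0.59)]
tray_grip []
crystal [([310.0, 314.0, 330.0, 335.0], 0.82), ([308.0, 221.0, 327.0, 238.0], 0.77), ([229.0, 193.0, 244.0, 204.0], 0.55), ([195.0, 174.0, 209.0, 190.0], 0.55), ([353.0, 259.0, 368.0, 277.0], 0.51)]
stand [([205.0, 191.0, 256.0, 225.0], 0.84)]
bay [([245.0, 217.0, 315.0, 288.0], 0.92)]
back_stop [([296.0, 268.0, 320.0, 301.0], 0.65)]
top {'K': [[350.125, 0.0, 249.67], [0.0, 350.125, 188.572], [0.0, 0.0, 1.0]], 'rvec': [2.144, -2.138, 0.154], 'tvec': [-0.131, 0.509, 1.401]}
tray [([211.0, 194.0, 258.0, 222.0], 0.78)]
tray_grip [([211.0, 197.0, 259.0, 223.0], 0.66)]
crystal [([293.0, 168.0, 310.0, 179.0], 0.71), ([195.0, 206.0, 208.0, 219.0], 0.52), ([283.0, 192.0, 333.0, 225.0], 0.26), ([254.0, 167.0, 269.0, 179.0], 0.2)]
stand [([251.0, 197.0, 264.0, 226.0], 0.48)]
bay [([283.0, 196.0, 336.0, 223.0], 0.74)]
back_stop [([330.0, 203.0, 349.0, 216.0], 0.55)]
```

```bash
python3 - <<'E'
import cv2
a=cv2.imread("pics/side0.png");b=cv2.imread("pics/top0.png")
cv2.imwrite("pics/side_c.png",cv2.resize(a[140:340,170:400],None,fx=3.4,fy=3,interpolation=cv2.INTER_CUBIC)[:600,:800])
cv2.imwrite("pics/top_c.png",cv2.resize(b[140:260,180:380],None,fx=4,fy=4,interpolation=cv2.INTER_CUBIC))
E
```

```text
(no output)
```

View pics/side_c.png

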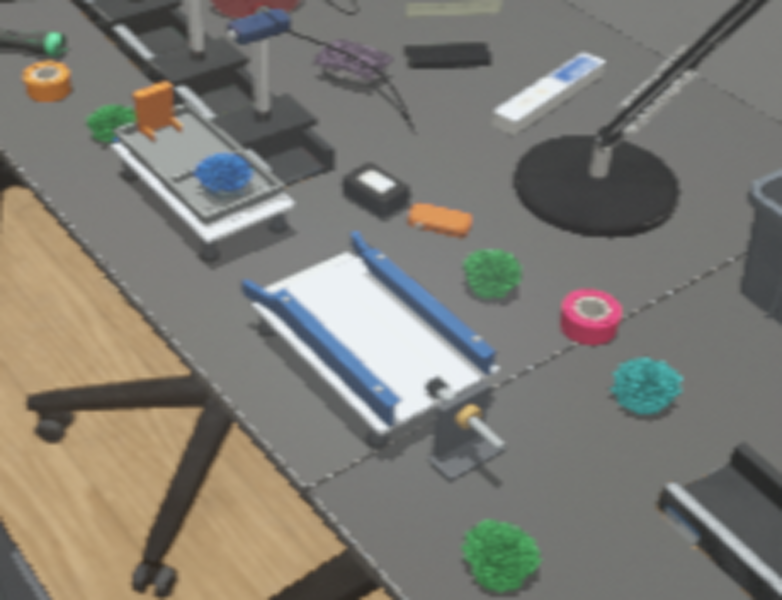

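View pics/top_c.png

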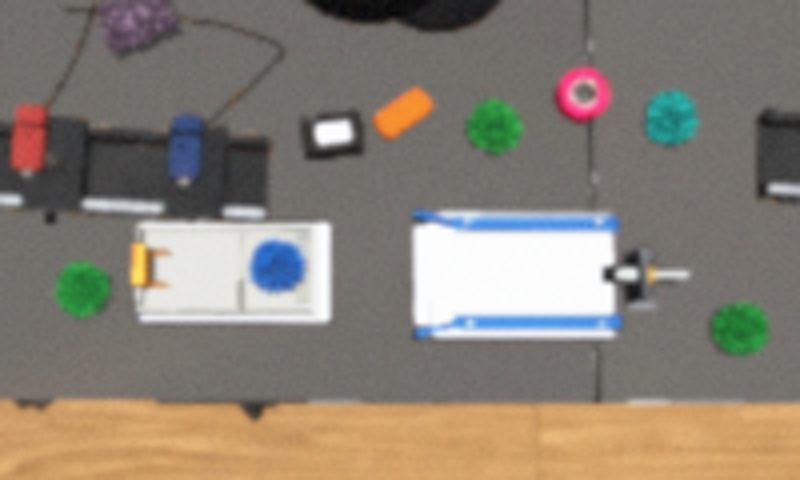

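The side view shows the tray on the stand with the grip plate at its far left (crop 153,108) and the blue crystal in front. The bay lies beyond the gap, with the bumper at crop (437,387). In the top view the stand spans crop u 137–331 and the bay 413–617, so tray travel is to the right.

```bash
cat > h.py <<'E'
import cv2,numpy as np
from workcell import *
from workcell import status, grab_frame, camera_params, search_frame, silhouettes
def ray(c,uv,z):
    p=camera_params(c);R=cv2.Rodrigues(np.array(p["rvec"],float))[0];t=np.array(p["tvec"],float).ravel()
    d=R.T@np.linalg.inv(np.array(p["K"]))@np.array([uv[0],uv[1],1.]);o=-R.T@t
    return o+d*(z-o[2])/d[2]
def proj(c,X):
    p=camera_params(c);return cv2.projectPoints(np.array(X,float).reshape(-1,1,3),np.array(p["rvec"],float),np.array(p["tvec"],float),np.array(p["K"]),None)[0].reshape(-1,2)
def tri(ua,ub):
    P=[]
    for c in("side","top"):
        p=camera_params(c);P.append(np.array(p["K"])@np.hstack([cv2.Rodrigues(np.array(p["rvec"],float))[0],np.array(p["tvec"],float).reshape(3,1)]))
    X=cv2.triangulatePoints(P[0],P[1],np.array(ua,float),np.array(ub,float)).ravel();return X[:3]/X[3]
def blobs(img,lo,hi,box):
    m=cv2.inRange(cv2.cvtColor(img,cv2.COLOR_BGR2HSV),np.array(lo),np.array(hi));k=np.zeros_like(m);l,t,r,b=box;k[t:b,l:r]=m[t:b,l:r];return k
E
python3 - <<'E'
from h import *
a=cv2.imread("pics/side0.png");b=cv2.imread("pics/top0.png")
for n,u,v in [("st",137,221),("st",331,222),("st",331,323),("st",138,323),("bay",413,213),("bay",617,213),("bay",617,337),("bay",413,337),("rail",460,222),("rail",615,222),("rail",460,324),("rail",615,323)]:
    print(n,ray("top",(180+u/4,140+v/4),.045 if n!="rail" else .065).round(4))
# orange plate
for c,i,box in(("side",a,(205,160,235,190)),("top",b,(208,195,225,216))):
    m=blobs(i,(5,120,90),(22,255,255),box);ys,xs=np.nonzero(m);print(c,len(xs),xs.min(),xs.max(),ys.min(),ys.max(),cv2.minAreaRect(np.c_[xs,ys].astype(np.float32)))
print("back plate",ray("top",(180+645/4,140+275/4),.06))
print("bumper tip",ray("top",(180+603/4,140+274/4),.055), ray("side",(170+430/3.4,140+385/3),.055))
print("base proj",proj("top",[[0.278,.56,.239]]))
E
```

```text
st [0.4801 0.0145 0.045 ]
st [ 0.4796 -0.1832  0.045 ]
st [ 0.3769 -0.183   0.045 ]
st [0.3764 0.0116 0.045 ]
bay [ 0.489  -0.2668  0.045 ]
bay [ 0.4895 -0.4745  0.045 ]
bay [ 0.3637 -0.4704  0.045 ]
bay [ 0.3631 -0.2654  0.045 ]
rail [ 0.4773 -0.3121  0.065 ]
rail [ 0.4777 -0.4674  0.065 ]
rail [ 0.3752 -0.3104  0.065 ]
rail [ 0.3766 -0.4642  0.065 ]
side 162 209 222 167 185 ((215.3499755859375, 175.9499969482422), (17.5362491607666, 11.455130577087402), 81.8698959350586)
top 30 213 218 201 211 ((215.5, 206.0), (5.0, 10.0), 0.0)
back plate [ 0.42492253 -0.49686511  0.06      ]
bumper tip [ 0.42627551 -0.45604135  0.055     ] [ 0.42520592 -0.45807293  0.055     ]
base proj [[ 49.41066296 245.59124321]]
```

```bash
python3 - <<'E'
from h import *
S=lambda u,v:(170+u/3.4,140+v/3); T=lambda u,v:(180+u/4,140+v/4)
print("red/blue clamp",tri(S(260,25),T(186,147)))
print("plate top c",ray("top",T(141,264.5),.107),"plate in y:",[ray("top",T(u,264),.107)[1].round(4) for u in(131,148)], "x:",[ray("top",T(140,v),.107)[0].round(4) for v in(243,286)])
print("tri plate centre",tri((215.4,176),T(140,264.5)))
print("plate corners side -> x,y at z",[ray("side",S(u,v),.107).round(4) for u,v in((133,96),(173,84))])
m=silhouettes("side","tray")[0]
for c,cr in(("side",S),("top",T)):
  print(c,[ray(c,cr(*p),.063).round(4) for p in ([(118,135),(208,222),(287,188)] if c=="side" else [(138,230),(309,232),(309,315),(138,318)])])
print("crystal",tri(S(222,172),T(277,266)))
# predicted plate pixels for tray pose guess
for c in("side","top"):print(c,proj(c,[[.408,-.01,.107],[.448,-.01,.107],[.408,.002,.107],[.448,.002,.107]]).round(1).tolist())
E
```

```text
red/blue clamp [ 0.53319004 -0.04541352  0.18254662]
plate top c [0.42943784 0.00315444 0.107     ] plate in y: [np.float64(0.0129), np.float64(-0.0036)] x: [np.float64(0.4504), np.float64(0.4085)]
tri plate centre [0.43388958 0.00695874 0.07483694]
plate corners side -> x,y at z [array([0.4101, 0.0015, 0.107 ]), array([ 0.4548, -0.0021,  0.107 ])]
side [array([ 0.386 , -0.0025,  0.063 ]), array([ 0.3858, -0.1784,  0.063 ]), array([ 0.4766, -0.1766,  0.063 ])]
top [array([0.4686, 0.0114, 0.063 ]), array([ 0.467 , -0.1605,  0.063 ]), array([ 0.3838, -0.1605,  0.063 ]), array([0.3803, 0.0098, 0.063 ])]
crystal [ 0.43219961 -0.12888856  0.0741184 ]
side [[210.2, 173.9], [220.3, 169.8], [208.5, 172.1], [218.6, 168.1]]
top [[218.5, 211.7], [218.7, 201.4], [215.4, 211.6], [215.6, 201.4]]
```

```bash
cat > to.py <<'E'
import sys
from h import *
from scipy.spatial.transform import Rotation as Ro
s=status.observe();R=Ro.from_euler("xyz",s["tool_rot"]).as_matrix()
t=np.array([float(x) for x in sys.argv[1:4]]);yaw=float(sys.argv[4]) if len(sys.argv)>4 else np.pi
print("clock",round(s["clock"],2),"pos",np.round(s["position"],4),"rot",np.round(s["tool_rot"],4),"F",np.round(s["force"],1),"w",round(s["grip_width"],4))
dy=(yaw-s["tool_rot"][2]+np.pi/2)%np.pi-np.pi/2
print("shift",np.round(R.T@(t-s["position"])/.06,3),"twist",round(-np.degrees(dy)/8,3))
E
python3 -m creep '[[-0.6,-0.7,0,-1,1],[-1.2,-1.4,0,-2,1],[-1.8,-2.1,0,-3,1],[-2.5,-2.8,0,-3.3,1],[-3.2,-3.6,0,-3.3,1]]'; python3 to.py .43 .003 .2
```

```text
clock: 1.38
position: [0.354, 0.2804, 0.2395]
tool_rot: [3.141, 0.001, -3.141]
force: [2.1, -0.3, -0.1]
grip_width: 0.0855
finger_force: 0.0
clock 1.38 pos [0.354  0.2804 0.2395] rot [ 3.1411e+00  5.0000e-04 -3.1409e+00] F [ 2.1 -0.3 -0.1] w 0.0855
shift [-1.263 -4.625  0.656] twist 0.005
```

```bash
python3 -m creep '[[-0.3,-0.9,0,0,1],[-0.6,-1.9,0,0,1],[-0.9,-2.8,0,0,1],[-1.2,-3.7,0.2,0,1],[-1.26,-4.62,0.5,0,1]]'; python3 -m creep '[[0,0,0,0,1],[0,0,0.2,0,1]]'; python3 to.py .43 .003 .081; python3 - <<'E'
from h import *
a=grab_frame("side");b=grab_frame("top")
cv2.imwrite("pics/c1.png",np.hstack([cv2.resize(a[100:230,170:300],(400,400)),cv2.resize(b[140:270,170:300],(400,400))]))
E
```

```text
clock: 2.0
position: [0.4301, 0.0032, 0.2095]
tool_rot: [3.141, 0.002, 3.141]
force: [0.7, -0.1, -0.1]
grip_width: 0.0853
finger_force: 0.0
clock: 2.25
position: [0.4296, 0.0053, 0.1974]
tool_rot: [3.141, 0.002, 3.141]
force: [0.2, 0.6, -0.8]
grip_width: 0.0856
finger_force: 0.0
clock 2.25 pos [0.4296 0.0053 0.1974] rot [3.1411e+00 1.6000e-03 3.1412e+00] F [ 0.2  0.6 -0.8] w 0.0856
shift [-0.003 -0.04   1.94 ] twist -0.003
```

View pics/c1.png

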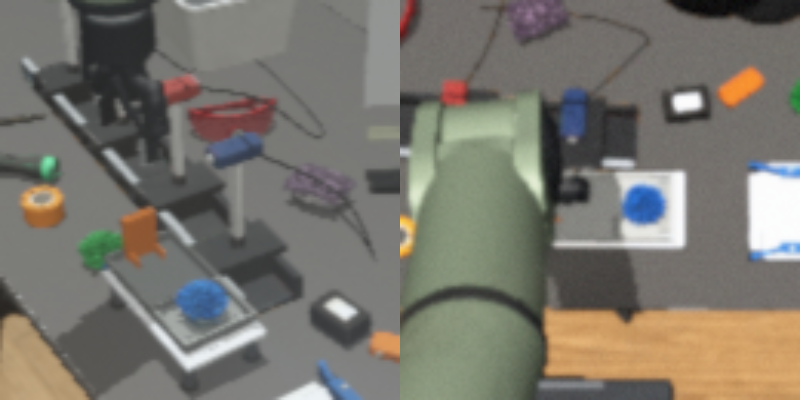

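The gripper hangs above the plate (side crop 110,110; plate at 140,232) and clears the blue clamp (235,148). Descending.

```bash
python3 -m creep '[[0,-0.04,0.5,0,1],[0,-0.04,1.0,0,1],[0,-0.04,1.4,0,1],[0,-0.04,1.7,0,1],[0,-0.04,1.92,0,1]]'; python3 -m creep '[[0,0,0,0,0.5],[0,0,0,0,0.3],[0,0,0,0,0.3]]' 40;  python3 to.py .43 .003 .081; python3 - <<'E'
from h import *
a=grab_frame("side")
cv2.imwrite("pics/c2.png",cv2.resize(a[120:230,180:280],(600,600),interpolation=cv2.INTER_CUBIC))
E
```

```text
clock: 2.98
position: [0.4291, 0.0035, 0.0814]
tool_rot: [3.141, -0.0, -3.14]
force: [0.7, -0.2, 0.3]
grip_width: 0.0853
finger_force: 0.0
clock: 3.35
position: [0.4295, 0.0027, 0.0827]
tool_rot: [3.141, 0.001, 3.142]
force: [0.5, 0.4, 0.2]
grip_width: 0.0322
finger_force: 0.0
clock 3.35 pos [0.4295 0.0027 0.0827] rot [3.1414e+00 1.1000e-03 3.1416e+00] F [0.5 0.4 0.2] w 0.0322
shift [-0.009  0.006  0.028] twist -0.0
```

View pics/c2.png

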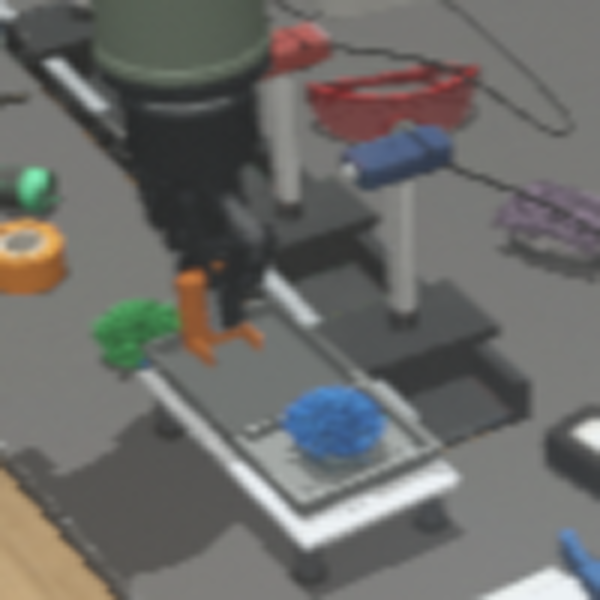

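```bash
python3 -m creep '[[0,0,0,0,0.1],[0,0,0,0,0],[0,0,0,0,0],[0,0,0,0,0]]' 60;  python3 to.py .43 .003 .081
```

```text
clock: 3.9
position: [0.4294, 0.0026, 0.0825]
tool_rot: [3.141, 0.001, 3.141]
force: [-1.9, -0.4, 9.4]
grip_width: 0.0112
finger_force: 58.6
clock 3.9 pos [0.4294 0.0026 0.0825] rot [3.1415e+00 7.0000e-04 3.1415e+00] F [-1.9 -0.4  9.4] w 0.0112
shift [-0.011  0.006  0.025] twist -0.001
```

```bash
python3 -m creep '[[0,0,-0.01,0,0],[0,0,-0.01,0,0]]';  python3 to.py .43 .003 .081
```

```text
clock: 4.15
position: [0.4292, 0.0026, 0.0827]
tool_rot: [-3.142, 0.0, 3.142]
force: [1.6, -0.6, -2.1]
grip_width: 0.0114
finger_force: 58.6
clock 4.15 pos [0.4292 0.0026 0.0827] rot [-3.1416e+00  2.0000e-04  3.1416e+00] F [ 1.6 -0.6 -2.1] w 0.0114
shift [-0.014  0.007  0.029] twist -0.0
```

```bash
python3 -m creep '[[0,-0.08,0.002,0,0],[0,-0.22,0.002,0,0],[0,-0.4,0.002,0,0],[0,-0.55,0.002,0,0],[0,-0.65,0.002,0,0]]';  python3 to.py .4292 -.075 .0827
```

```text
clock: 4.78
position: [0.4291, -0.0372, 0.0826]
tool_rot: [-3.142, 0.0, 3.141]
force: [0.4, 5.0, 2.8]
grip_width: 0.0112
finger_force: 59.3
clock 4.78 pos [ 0.4291 -0.0372  0.0826] rot [-3.1416  0.      3.1408] F [0.4 5.  2.8] w 0.0112
shift [-0.003 -0.63  -0.002] twist -0.006
```

```bash
python3 -m creep '[[0,-0.1,0,0,0],[0,-0.22,0,0,0],[0,-0.35,0,0,0],[0,-0.47,0,0,0],[0,-0.5,0,0,0]]';  python3 to.py .4292 -.075 .0827
python3 - <<'E'
from h import *
a=grab_frame("side");b=grab_frame("top");cv2.imwrite("pics/side3.png",a);cv2.imwrite("pics/top3.png",b)
cv2.imwrite("pics/c3.png",np.hstack([cv2.resize(a[160:310,190:340],(600,600),interpolation=cv2.INTER_CUBIC)[:,:560],np.zeros((600,4,3),np.uint8)]))
cv2.imwrite("pics/c4.png",cv2.resize(b[170:250,210:360],(750,400),interpolation=cv2.INTER_CUBIC))
E
```

```text
clock: 5.4
position: [0.4291, -0.0669, 0.0826]
tool_rot: [-3.142, -0.0, 3.141]
force: [0.4, 5.4, 4.0]
grip_width: 0.0112
finger_force: 59.7
clock 5.4 pos [ 0.4291 -0.0669  0.0826] rot [-3.1415 -0.      3.1409] F [0.4 5.4 4. ] w 0.0112
shift [-0.003 -0.134 -0.002] twist -0.005
```

View pics/c3.png

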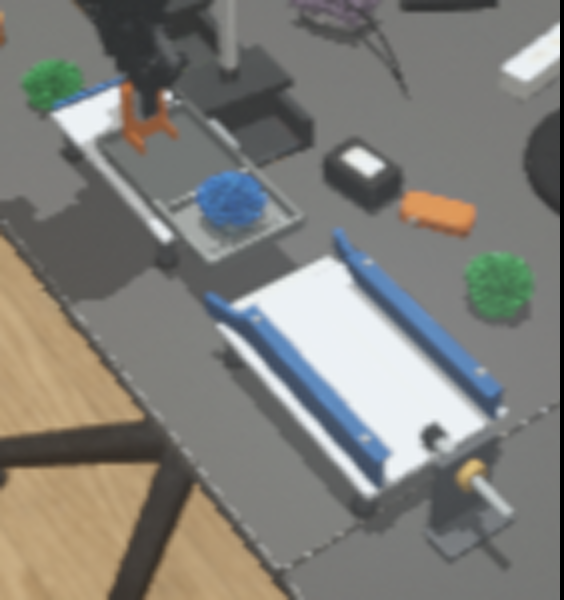

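View pics/c4.png

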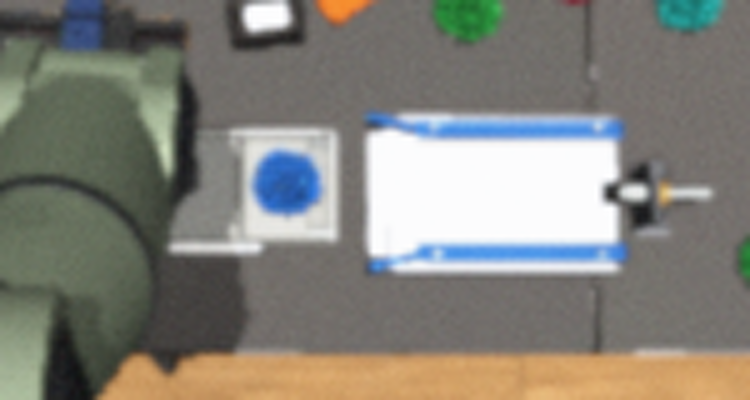

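The tray's front is level across the gap: its front edge is at u≈337 in the top crop and spans v 129–242, while the rails are at v 118–264. It looks a few mm towards +x, so I'll compute that.

```bash
python3 - <<'E'
from h import *
T=lambda u,v:(210+u/5,170+v/5); S=lambda u,v:(190+u/4,160+v/4)
f=lambda c,p,z:ray(c,p,z).round(4)
print("tray front",f("top",T(337,129),.063),f("top",T(337,242),.063),"rear part sides",f("top",T(245,129),.063),f("top",T(245,242),.063))
for z in(.071,.075):
  for u in(430,600):
    for v in(119,137.5,245,263): print(z,"rail",u,v,f("top",T(u,v),z))
print("side tray front corners",f("side",S(212,262),.063),f("side",S(302,215),.063))
print("side rail (upper, lower) ends",[f("side",S(*p),.073) for p in((500,392),(388,463),(366,252),(251,313))])
print("bumper tip",f("top",T(604,192),.055),f("side",S(424,434),.055))
# precise: blue mask rails -> lines
b=cv2.imread("pics/top3.png");a=cv2.imread("pics/side3.png")
for nm,box in(("hi",(298,190,331,200)),("lo",(298,216,331,226))):
    l,t,r,bb=box; hsv=cv2.cvtColor(b,cv2.COLOR_BGR2HSV)[t:bb,l:r]; w=np.where((hsv[...,0]>95)&(hsv[...,0]<125),hsv[...,1].astype(float)-60,0).clip(0)
    c=(w*np.arange(t,bb)[:,None]).sum(0)/w.sum(0);k=np.polyfit(np.arange(l,r),c,1)
    print(nm,[f("top",(u,np.polyval(k,u)),.073) for u in(298,330)])
E
```

```text
tray front [ 0.4761 -0.2416  0.063 ] [ 0.3854 -0.2408  0.063 ] rear part sides [ 0.476  -0.1676  0.063 ] [ 0.3852 -0.1675  0.063 ]
0.071 rail 430 119 [ 0.4834 -0.3154  0.071 ]
0.071 rail 430 137.5 [ 0.4685 -0.3152  0.071 ]
0.071 rail 430 245 [ 0.3827 -0.3138  0.071 ]
0.071 rail 430 263 [ 0.3685 -0.3135  0.071 ]
0.071 rail 600 119 [ 0.4837 -0.4513  0.071 ]
0.071 rail 600 137.5 [ 0.4688 -0.4508  0.071 ]
0.071 rail 600 245 [ 0.3831 -0.4482  0.071 ]
0.071 rail 600 263 [ 0.3689 -0.4477  0.071 ]
0.075 rail 430 119 [ 0.4828 -0.3149  0.075 ]
0.075 rail 430 137.5 [ 0.468  -0.3147  0.075 ]
0.075 rail 430 245 [ 0.3825 -0.3133  0.075 ]
0.075 rail 430 263 [ 0.3683 -0.313   0.075 ]
0.075 rail 600 119 [ 0.4832 -0.4504  0.075 ]
0.075 rail 600 137.5 [ 0.4683 -0.4499  0.075 ]
0.075 rail 600 245 [ 0.3829 -0.4473  0.075 ]
0.075 rail 600 263 [ 0.3687 -0.4468  0.075 ]
side tray front corners [ 0.3891 -0.2424  0.063 ] [ 0.4761 -0.2399  0.063 ]
side rail (upper, lower) ends [array([ 0.4802, -0.47  ,  0.073 ]), array([ 0.3793, -0.4728,  0.073 ]), array([ 0.4866, -0.3091,  0.073 ]), array([ 0.3793, -0.3105,  0.073 ])]
bumper tip [ 0.4267 -0.4563  0.055 ] [ 0.4238 -0.4578  0.055 ]
hi [array([ 0.4767, -0.323 ,  0.073 ]), array([ 0.4761, -0.4506,  0.073 ])]
lo [array([ 0.3784, -0.3213,  0.073 ]), array([ 0.379 , -0.4476,  0.073 ])]
```

```bash
python3 -m creep '[[0.01,-0.1,0,0,0],[0.03,-0.2,0,0,0],[0.05,-0.3,0,0,0],[0.06,-0.38,0,0,0],[0.06,-0.38,0,0,0]]';  python3 to.py .4257 -.2855 .0827
```

```text
clock: 6.12
position: [0.4254, -0.09, 0.0826]
tool_rot: [-3.141, -0.0, 3.141]
force: [0.4, -3.2, 2.9]
grip_width: 0.0113
finger_force: 59.4
clock 6.12 pos [ 0.4254 -0.09    0.0826] rot [-3.1411e+00 -1.0000e-04  3.1405e+00] F [ 0.4 -3.2  2.9] w 0.0113
shift [-9.000e-03 -3.258e+00 -1.000e-03] twist -0.007
```

```bash
python3 -m creep '[[0,-0.1,0,0,0],[0,-0.2,0,0,0],[0,-0.3,0,0,0],[0,-0.4,0,0,0],[0,-0.4,0,0,0]]';  python3 to.py .4257 -.2855 .0827
```

```text
clock: 6.75
position: [0.4255, -0.1137, 0.0826]
tool_rot: [-3.141, 0.0, 3.141]
force: [1.3, -2.1, 2.7]
grip_width: 0.0109
finger_force: 59.5
clock 6.75 pos [ 0.4255 -0.1137  0.0826] rot [-3.1413e+00  1.0000e-04  3.1409e+00] F [ 1.3 -2.1  2.7] w 0.0109
shift [-6.000e-03 -2.863e+00 -1.000e-03] twist -0.005
```

```bash
python3 -m creep '[[0,-0.08,0,0,0],[0,-0.17,0,0,0],[0,-0.25,0,0,0],[0,-0.25,0,0,0]]';  python3 to.py .4257 -.2855 .0827
```

```text
clock: 7.25
position: [0.4255, -0.1284, 0.0826]
tool_rot: [-3.142, 0.0, 3.141]
force: [0.6, 0.5, 3.8]
grip_width: 0.0109
finger_force: 59.7
clock 7.25 pos [ 0.4255 -0.1284  0.0826] rot [-3.1415e+00  1.0000e-04  3.1412e+00] F [0.6 0.5 3.8] w 0.0109
shift [-4.000e-03 -2.618e+00 -1.000e-03] twist -0.002
```

```bash
python3 -m creep '[[0,-0.1,0,0,0],[0,-0.2,0,0,0],[0,-0.3,0,0,0],[0,-0.35,0,0,0],[0,-0.35,0,0,0]]';  python3 to.py .4257 -.2855 .0827; python3 - <<'E'
from h import *
print(np.round(status.observe()["moment"],2))
b=grab_frame("top");cv2.imwrite("pics/c5.png",cv2.resize(b[170:250,230:350],(780,520),interpolation=cv2.INTER_CUBIC))
E
```

```text
clock: 7.88
position: [0.4254, -0.1494, 0.0826]
tool_rot: [-3.142, -0.0, 3.141]
force: [0.1, 1.3, 4.2]
grip_width: 0.0113
finger_force: 59.6
clock 7.88 pos [ 0.4254 -0.1494  0.0826] rot [-3.1416e+00 -2.0000e-04  3.1414e+00] F [0.1 1.3 4.2] w 0.0113
shift [-6.000e-03 -2.269e+00 -2.000e-03] twist -0.001
[ 0.24 -0.09  0.12]
```

View pics/c5.png

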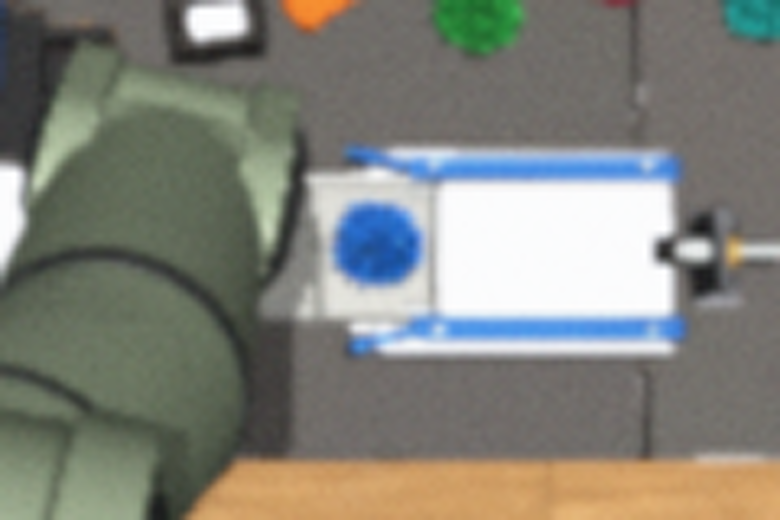

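The tray front (u≈435, v 172–318) is between the rails (v≈155–340), about 2 mm towards +x. I'll trim that while advancing.

```bash
python3 -m creep '[[0.01,-0.12,-0.001,0,0],[0.025,-0.25,-0.002,0,0],[0.025,-0.37,-0.002,0,0],[0.025,-0.45,-0.002,0,0],[0.025,-0.45,-0.002,0,0]]';  python3 to.py .4257 -.2855 .0827
```

```text
clock: 8.55
position: [0.4239, -0.1769, 0.0826]
tool_rot: [-3.141, -0.0, 3.141]
force: [0.4, -1.7, -2.4]
grip_width: 0.0116
finger_force: 58.7
clock 8.55 pos [ 0.4239 -0.1769  0.0826] rot [-3.1412e+00 -1.0000e-04  3.1405e+00] F [ 0.4 -1.7 -2.4] w 0.0116
shift [-3.30e-02 -1.81e+00 -1.00e-03] twist -0.008
```

```bash
python3 -m creep '[[0,-0.12,0,0,0],[0,-0.25,0,0,0],[0,-0.37,0,0,0],[0,-0.5,0,0,0],[0,-0.5,0,0,0]]';  python3 to.py .4257 -.2855 .0827
```

```text
clock: 9.18
position: [0.4239, -0.2072, 0.0827]
tool_rot: [-3.141, 0.0, 3.14]
force: [-0.4, -1.5, -2.8]
grip_width: 0.0109
finger_force: 58.7
clock 9.18 pos [ 0.4239 -0.2072  0.0827] rot [-3.1410e+00  2.0000e-04  3.1402e+00] F [-0.4 -1.5 -2.8] w 0.0109
shift [-3.200e-02 -1.304e+00  1.000e-03] twist -0.01
```

```bash
python3 -m creep '[[0,-0.12,0.003,0,0],[0,-0.25,0.003,0,0],[0,-0.37,0.003,0,0],[0,-0.5,0.003,0,0],[0,-0.5,0.003,0,0]]';  python3 to.py .4239 -.2855 .0827
```

```text
clock: 9.8
position: [0.424, -0.2374, 0.0826]
tool_rot: [-3.141, 0.0, 3.14]
force: [0.8, -3.3, 0.4]
grip_width: 0.011
finger_force: 59.1
clock 9.8 pos [ 0.424  -0.2374  0.0826] rot [-3.1408e+00  5.0000e-04  3.1403e+00] F [ 0.8 -3.3  0.4] w 0.011
shift [ 0.    -0.802 -0.002] twist -0.009
```

```bash
python3 -m creep '[[0,-0.1,0,0,0],[0,-0.2,0,0,0],[0,-0.3,0,0,0],[0,-0.4,0,0,0],[0,-0.4,0,0,0]]';  python3 to.py .4239 -.2855 .0827
```

```text
clock: 10.42
position: [0.424, -0.2609, 0.0826]
tool_rot: [-3.141, 0.0, 3.141]
force: [0.9, -2.4, 1.7]
grip_width: 0.0113
finger_force: 59.3
clock 10.43 pos [ 0.424  -0.2609  0.0826] rot [-3.1409e+00  4.0000e-04  3.1409e+00] F [ 0.9 -2.4  1.7] w 0.0113
shift [ 0.002 -0.409 -0.002] twist -0.005
```

```bash
python3 -m creep '[[0,-0.04,0,0,0],[0,-0.07,0,0,0],[0,-0.1,0,0,0],[0,-0.13,0,0,0],[0,-0.16,0,0,0]]';  python3 -m creep '[[0,-0.025,0,0,0],[0,-0.05,0,0,0]]'
```

```text
clock: 11.05
position: [0.4241, -0.2692, 0.0826]
tool_rot: [3.141, -0.0, -3.141]
force: [0.5, 5.1, 6.0]
grip_width: 0.0111
finger_force: 60.1
clock: 11.3
position: [0.4241, -0.2722, 0.0826]
tool_rot: [3.141, -0.0, -3.141]
force: [-0.6, 5.5, 6.0]
grip_width: 0.0113
finger_force: 60.1
```

```bash
python3 -m creep '[[0,-0.017,0,0,0],[0,-0.033,0,0,0]]';  python3 -m creep '[[0,-0.017,0,0,0],[0,-0.033,0,0,0]]'
```

```text
clock: 11.55
position: [0.4241, -0.2741, 0.0826]
tool_rot: [3.141, -0.0, -3.141]
force: [-0.7, 6.2, 6.2]
grip_width: 0.0111
finger_force: 60.1
clock: 11.8
position: [0.4241, -0.2761, 0.0826]
tool_rot: [3.141, -0.0, -3.141]
force: [-0.4, 6.0, 6.6]
grip_width: 0.011
finger_force: 60.1
```

```bash
python3 -m creep '[[0,-0.017,-0.003,0,0],[0,-0.033,-0.003,0,0]]';  python3 -m creep '[[0,-0.017,0,0,0],[0,-0.033,0,0,0]]'
```

```text
clock: 12.05
position: [0.4239, -0.2785, 0.0826]
tool_rot: [3.141, -0.0, -3.141]
force: [1.3, 4.0, 2.7]
grip_width: 0.0115
finger_force: 59.3
clock: 12.3
position: [0.4239, -0.2808, 0.0826]
tool_rot: [3.142, -0.0, 3.142]
force: [0.4, 3.1, 0.6]
grip_width: 0.0114
finger_force: 59.3
```

```bash
python3 -m creep '[[0,-0.017,0,0,0],[0,-0.033,0,0,0]]';  python3 -m creep '[[0,-0.017,0,0,0],[0,-0.033,0,0,0]]'
```

```text
clock: 12.55
position: [0.4239, -0.2828, 0.0827]
tool_rot: [3.142, -0.0, 3.141]
force: [0.0, 5.4, 1.0]
grip_width: 0.0111
finger_force: 59.3
clock: 12.8
position: [0.4239, -0.2843, 0.0826]
tool_rot: [3.141, -0.0, -3.141]
force: [0.1, 7.3, 3.6]
grip_width: 0.0107
finger_force: 59.6
```

```bash
python3 -m creep '[[0,-0.015,0,0,0],[0,-0.025,0,0,0]]';  python3 -m creep '[[0,-0.015,0,0,0],[0,-0.025,0,0,0],[0,-0.025,0,0,0]]'
```

```text
clock: 13.05
position: [0.4239, -0.2854, 0.0827]
tool_rot: [3.141, -0.0, -3.141]
force: [0.1, 9.6, 3.8]
grip_width: 0.0113
finger_force: 59.8
clock: 13.42
position: [0.4239, -0.2865, 0.0826]
tool_rot: [3.14, -0.001, -3.141]
force: [-0.8, 11.5, 5.9]
grip_width: 0.0111
finger_force: 60.0
```

```bash
python3 -m creep '[[0,-0.012,0,0,0],[0,-0.012,0,0,0],[0,-0.012,0,0,0],[0,-0.012,0,0,0]]';  python3 -m creep '[[0,0,0,0,0],[0,0,0,0,0],[0,0,0,0,0],[0,0,0,0,0],[0,0,0,0,0]]'
```

```text
clock: 13.92
position: [0.424, -0.2871, 0.0826]
tool_rot: [3.14, -0.001, -3.141]
force: [-0.9, 13.5, 5.9]
grip_width: 0.0109
finger_force: 60.1
clock: 14.55
position: [0.4239, -0.2871, 0.0826]
tool_rot: [3.14, -0.001, -3.141]
force: [0.2, 13.7, 5.8]
grip_width: 0.0113
finger_force: 60.1
```

```bash
python3 -m creep '[[0,0.005,0,0,0],[0,0.005,0,0,0]]'; python3 -m creep '[[0,0,0,0,0],[0,0,0,0,0],[0,0,0,0,0],[0,0,0,0,0],[0,0,0,0,0]]'
```

```text
clock: 14.8
position: [0.4239, -0.2871, 0.0826]
tool_rot: [3.14, -0.001, -3.141]
force: [-0.6, 11.0, 4.2]
grip_width: 0.0112
finger_force: 59.7
clock: 15.42
position: [0.4239, -0.2871, 0.0826]
tool_rot: [3.14, -0.001, -3.141]
force: [0.4, 10.4, 4.9]
grip_width: 0.0112
finger_force: 59.7
```

```bash
python3 -m creep '[[0,0,0,0,0.3],[0,0,0,0,0.6],[0,0,0,0,0.6],[0,0,0,0,0.6],[0,0,0,0,0.6]]' 20; python3 -m creep '[[0,0,0,0,0.6],[0,0,-0.1,0,0.6],[0,0,-0.3,0,0.6],[0,0,-0.6,0,0.6],[0,0,-1,0,0.6]]'
```

```text
clock: 16.05
position: [0.424, -0.2882, 0.0827]
tool_rot: [-3.141, 0.0, 3.141]
force: [-0.2, -0.4, -0.4]
grip_width: 0.0513
finger_force: 0.0
clock: 16.68
position: [0.4239, -0.2881, 0.1439]
tool_rot: [3.142, -0.0, 3.142]
force: [0.2, 0.3, 0.0]
grip_width: 0.0513
finger_force: 0.0
```

```bash
python3 -m creep '[[0,0.3,-0.5,0,0.6],[0,0.8,-1,0,0.6],[0,1.6,-1.3,0,0.6],[0,2.4,-1.3,0,0.6],[0,3.2,-1.3,0,0.6]]'; python3 - <<'E'
from h import *
a=grab_frame("side");b=grab_frame("top")
cv2.imwrite("pics/c6.png",np.hstack([cv2.resize(a[180:310,210:340],(400,400),interpolation=cv2.INTER_CUBIC),cv2.resize(b[160:260,260:360],(400,400),interpolation=cv2.INTER_CUBIC)]))
E
```

```text
clock: 17.3
position: [0.4239, -0.0947, 0.2219]
tool_rot: [-3.141, 0.002, 3.141]
force: [2.2, -0.7, 0.5]
grip_width: 0.0511
finger_force: 0.0
```

View pics/c6.png

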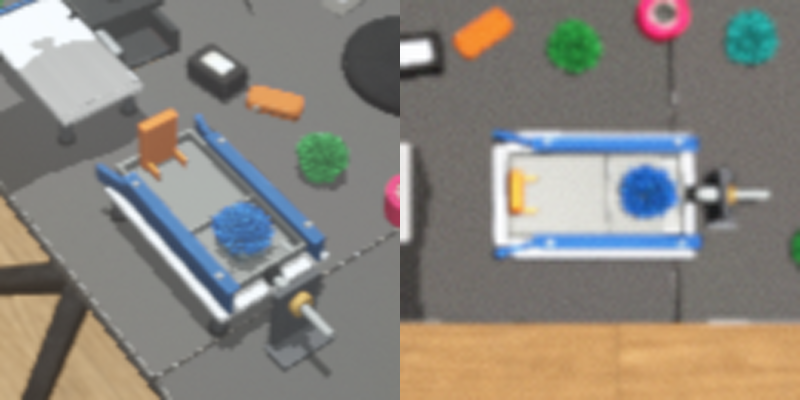

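The tray sits in the bay (top crop u 505–683) against the bumper, with the crystal in its compartment (648,192). Nothing else has moved and the gripper is clear.

```bash
python3 -m creep '[[0,0,0,0,0.6],[0,0,0,0,0.6],[0,0,0,0,0.6],[0,0,0,0,0.6],[0,0,0,0,0.6]]'; python3 -c "
from workcell import bot
print(bot.job_done())"
```

```text
clock: 18.02
position: [0.424, -0.0963, 0.2207]
tool_rot: [-3.142, -0.0, 3.141]
force: [-0.4, -0.1, 0.8]
grip_width: 0.0512
finger_force: 0.0
the job is handed in; nothing more can be done
None
```

I handed the job in at 18 s: the tray is home in the bay, pressed at 10–14 N at the wrist for over a second and released resting against the bumper with the crystal in it, nothing else visibly moved; no verdict came back.

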